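# Hang the print-scrap pail on the catch hook

## Robot

A 6-joint arm with a two-finger parallel gripper is mounted at the origin on the work surface. World frame = base frame: x ahead of the robot, y to its left, z up, the work surface at z = 0. Lengths are in m, angles in rad, forces in N, time in s.
With the tool pointing down it reaches from about 0.25 to 0.775 m from the base axis. Payload 4 kg.
Tool frame: the origin (TCP) lies at the very end of the fingers, on their centre line; the grasp point (between the pads) lies 19 mm behind it (robot.pinch_z is the distance from the TCP to the grasp point, in m); z points along the fingers, y is the line along which they close (so a half turn about z gives the same grasp; the last joint's range is limited). The gripper opens to 94 mm and grips with 3 to 60 N. Pads are 16 mm wide; open, the fingers measure 119 mm over their backs; the gripper's body (75 mm by 177 mm) begins 78 mm behind the grasp point.
Start: joints at [1.131, 0.087, 1.371, -0, 1.684, -0.103], TCP at [0.182, 0.519, 0.206] pointing down, gripper open.
Joint ranges: [-3.1, 3.1], [-0.76, 2.03], [0.27, 2.55], [-1.08, 4.22], [0.17, 2.65], [-2.57, 2.57]. Speed limits (rad/s): [2.79, 2.79, 3.14, 3.14, 3.14, 3.14].

## Interface

Orientations are given as [roll, pitch, yaw] about the fixed x, y, z axes, in that order (R = Rz(yaw) Ry(pitch) Rx(roll)).
In Python, from bench import robot gives the robot as it stands.
- The arm moves only by the tool arm_command, never from a script. Its argument "targets" is one flat list of numbers, 7 for each row, row after row: the turn, a rotation vector about the tool's x, y, z in degrees, then the shift along the tool's x, y, z in mm, then the closure, from -1 (fully open) to 1 (shut). In form: [ax, ay, az, x, y, z, hand, ax, ay, az, x, y, z, hand, ...]. A call has 1 to 20 rows; each row is the pose to reach, as a shift and turn from the pose commanded when the call began, along the tool's axes at that moment; what a row does not reach only later rows make up. A row lasts 1/10 s, in which the tool goes at most 50 mm and 8.59 degrees, less where a joint would pass 70% of its speed; a pose out of reach is approached as far as the arm can. A call with a gripper value outside its range is refused whole. The fingers move at their own pace and stop on an object; the grip force is fixed at half the most. Time passes only in rows, so rows that repeat a pose let the fingers close. It gives the time, the measured TCP pose, the force, the opening and the grip force at its end, in the units of the state.
- robot.get_obs(): the state, without advancing time (a new reading comes with each control period).
- robot.snapshot(name): name is "scene" or "top"; returns a dict with "color" (400x640x3 uint8, red, green, blue), "range_z" (400x640 float32, m along the optical axis (not along the pixel's ray), 0 where there is no reading), "fx", "fy", "cx", "cy" (pixels), "T" (4x4, takes a point from camera to world coordinates). Camera axes: x right, y down, z forward; pixel columns grow to the right and rows downward; lengths in m; the calibration is good to about 2 mm. A picture is of the moment at which its call begins.
- robot.close_job(): hands the job in; it is judged then, once.
The state is a dict: "time": time; "joint_positions": joint angles; "qvel": joint speeds; "joint_torque": joint torques, N m; "tool_pos": TCP position; "ee_rot": TCP orientation; "wrist_force": force on the tool from outside, world axes, zero at the start; "wrist_torque": the same for the moment, N m; "width": finger opening in m; "finger_force": force on a finger pad.
Only numpy, scipy, OpenCV 4.12 (cv2) and the standard library are available. Lean on these libraries where they do the work, as an engineer would, in place of code of your own. Each camera call takes 0.05 s, during which the arm holds its last target. There are 200 camera calls.

## Task

Swing the scrap pail's folded bail up until it stands leaning on its stop with the pail still standing on the bench, then pick the pail up by the bail's black bar and hang it on the twin hook, pressing the bar gently down past the sprung catch until it is home and the catch has sprung back over it. Let go and leave the pail hanging still; do not tip the pail or force the hook, and leave the spool, the printed part and the scraper where they are.

Things in the scene. Friction and masses are not known exactly. Their poses are not given: they have to be found in the camera images.
- pail: Small open steel pail holding failed prints, 0.25 to 0.5 kg: 95 mm high, 104 mm wide at the foot, 140 mm at the rim. Origin: centre of its underside; z up; its -x axis points to the side on which the bail lies folded at the start; y runs along the bail's hinge axis. It stands loose: pushing the bail on past its stop tips it.
- bail (a joint): Pail's swing bail, loose hinge. 0 = folded: 3 degrees below level, out over the pail's -x side, its bar about 15 mm clear of the pail (no room for a finger between; free space below and outside). Grows as it swings up: 1.62 = upright, 1.75 = on its stop past upright, where it stays leaning by its own weight. Let go below about 1.6 it falls back to 0.
- bail_hinge (a point): Middle of the bail's hinge axis (along the pail's y), 89 mm straight above the pail's origin. The bail's wire legs, 5 mm thick, start from it at y = -76 and +76 mm.
- bar (a point): Middle of the bail's straight black bar: 10 mm thick, 112 mm long along the pail's y axis, 90 mm from the hinge axis (84 mm above the rim when upright). Its orientation turns with the bail.
- stand: Fixed twin hook on a black steel post. Origin on the bench under the middle of the two slots; z up; -x is the open side, the hook plate on the post is 87 mm away at +x. Two prongs at y = -38 and +38 mm (fingers fit between) each end in a slot 14 mm wide in x, centred at x = 0, open at the top; the bar lies along y in both. Turned-out front tips reach to x = -24 mm.
- post_top (a point): Middle of the post's top edge, 258 mm above the bench. The hook plate with prongs and catch is clamped at a height that differs each time and is not measured: a bar lying home in the slots has its axis 220 to 256 mm above the bench. From that axis: front tips reach 17 mm up, the catch 42 mm up, the hook plate 25 mm up, the prongs' underside 13 mm down.
- catch (a joint): Sprung catch, a sloping white nose over each slot; 0 = fully out, grows (m) as pushed back to the post, 0.011 at most. The noses close the slot 7 to 15 mm above a seated bar's axis. A bar pressed down pushes it back 5 to 8 mm with a push of 1 to 7 N besides the pail's weight; it then snaps back over the bar, drawing it home onto the rigid slot bottom. Never load the hook with 20 N or more.
- spool: Bystander: filament spool lying flat, 100 mm wide, 56 mm high; origin at the centre of its underside. Leave alone.
- print: Bystander: black printed horseshoe part, 92 mm wide, 60 mm high; origin at the centre of its arc on the bench. Leave alone.
- scraper: Bystander: scraper 200 mm long lying flat; origin at the middle of its underside. Leave alone.
There are look-alikes about, which are no part of the job. Several things look just like the pail: the one meant starts farthest from the robot's base.

How it is judged:
By the outcome, as a careful person would: the job done as asked, in the order asked, and still so for the second after the job is handed in, with the robot touching nothing.
It also fails if it takes over 72 s, if anything falls off the work surface, if the arm or the gripper's body presses on something with over 40 N, if the wrist force passes 120 N, or if a joint passes its speed limit or range.

## Working session

There is one attempt and no reset: what is moved stays moved. The work goes in short steps, Python scripts to look and compute and a tool call to move; the robot and the scene stay as the last step left them, time stands still between calls to the robot, and variables do not carry over. Pictures are saved under pics/ and viewed, at most 10 in all, crops included, and the job is handed in when it is done.

Besides the shell and the picture viewer there is one more tool, called after "Emit:" as name(argument=value, ...) on one line, values as JSON. arm_command: Moves the arm, as the interface text tells. Its arguments: {"type":"object","properties":{"targets":{"type":"array"}},"required":["targets"]}

```bash
mkdir -p pics; ls; cat > h.py <<'E'
import numpy as np, cv2
from bench import robot
def snap(n,f=None):
    s=robot.snapshot(n)
    if f: cv2.imwrite('pics/'+f,s['color'][...,::-1])
    return s
def pts(s):
    z=s['range_z'];v,u=np.mgrid[:z.shape[0],:z.shape[1]]
    p=np.stack([(u-s['cx'])/s['fx']*z,(v-s['cy'])/s['fy']*z,z],-1)
    return p@s['T'][:3,:3].T+s['T'][:3,3]
E
python3 - <<'E'
from h import *
a=snap('scene','s1.png');b=snap('top','t1.png')
np.savez('s1.npz',**{k:a[k] for k in a});np.savez('t1.npz',**{k:b[k] for k in b})
for s in(a,b):print(s['fx'],s['T'].round(3).tolist())
print(robot.get_obs())
E
```

```text
pics
400.4076316004703 [[0.362, 0.693, -0.623, 1.271], [0.932, -0.282, 0.229, -0.283], [-0.017, -0.663, -0.748, 1.058], [0.0, 0.0, 0.0, 1.0]]
448.57105340005006 [[0.017, -0.992, 0.122, 0.294], [-1.0, -0.018, -0.004, -0.015], [0.007, -0.122, -0.993, 1.756], [0.0, 0.0, 0.0, 1.0]]
{'time': 0.1, 'joint_positions': array([ 1.13088928e+00,  8.78955576e-02,  1.37210615e+00,  9.94438164e-06,
        1.68363444e+00, -1.03115230e-01]), 'qvel': array([-0.00069091, -0.00255568, -0.00467103,  0.00017735,  0.00050138,
       -0.00139777]), 'joint_torque': array([ 2.46614014e-03, -3.41256022e+01, -3.03300834e+01,  7.20470957e-02,
        3.04638769e-02, -8.75390333e-05]), 'tool_pos': array([0.18154438, 0.51863438, 0.20441181]), 'ee_rot': array([-3.13956104e+00, -2.20172450e-04,  2.80480172e+00]), 'wrist_force': array([ 0.71327216, -0.60018016,  0.51202422]), 'wrist_torque': array([ 0.01289518,  0.0414974 , -0.01003114]), 'finger_force': 0.0, 'width': 0.0939955022340862}
```

View pics/s1.png

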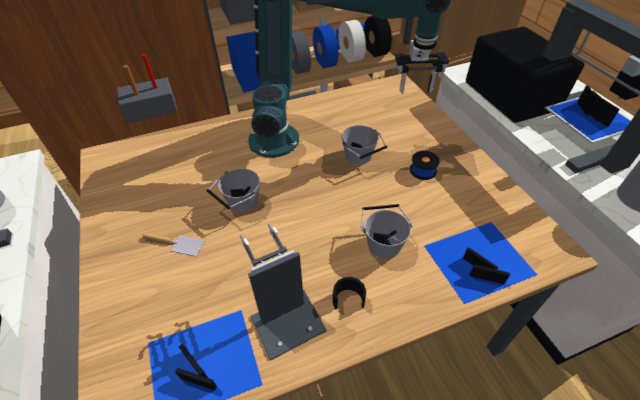

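View pics/t1.png

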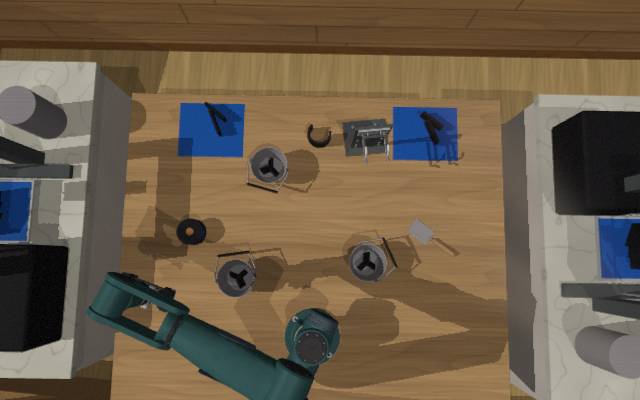

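Top view: pails at (268,165), (236,277) and (368,261). Base is near (315,345), so the one farthest away is (268,165), which is (387,232) in the scene view. Stand is at (370,140). Next I'll measure and confirm in an enlarged crop.

```bash
python3 - <<'E'
from h import *
a=np.load('s1.npz');b=np.load('t1.npz')
pb=pts(b);pa=pts(a)
for c in[(268,165),(236,277),(368,261)]:
    w=pb[c[1]-25:c[1]+26,c[0]-30:c[0]+31].reshape(-1,3)
    m=(w[:,2]>.085)&(w[:,2]<.102); q=w[m]
    print(c,len(q),np.median(q,0).round(3),np.hypot(*np.median(q,0)[:2]).round(3))
ca=cv2.resize(a['color'][190:370,220:440],None,fx=3.2,fy=3.2,interpolation=2)[...,::-1]
cv2.imwrite('pics/c1.png',ca)
cb=cv2.resize(b['color'][105:205,230:400],None,fx=4.6,fy=4.6,interpolation=2)[...,::-1]
cv2.imwrite('pics/c2.png',cb)
E
```

```text
(268, 165) 236 [0.617 0.195 0.091] 0.647
(236, 277) 284 [0.251 0.294 0.091] 0.387
(368, 261) 278 [ 0.293 -0.242  0.091] 0.38
```

View pics/c1.png

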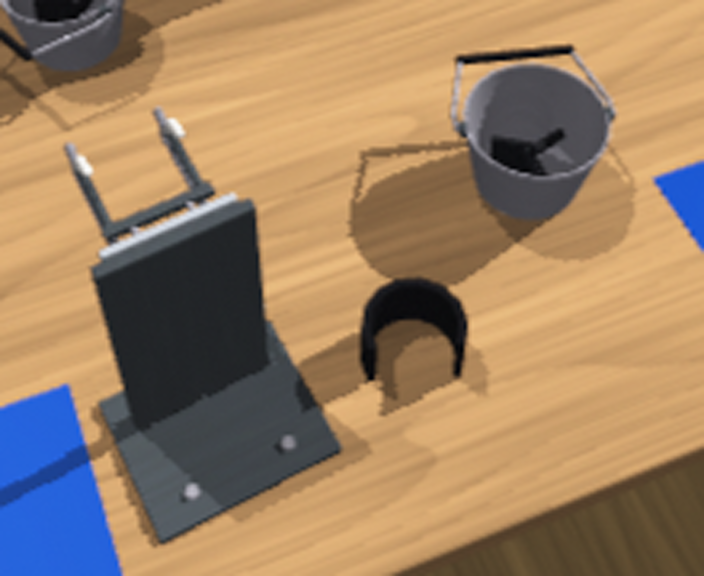

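View pics/c2.png

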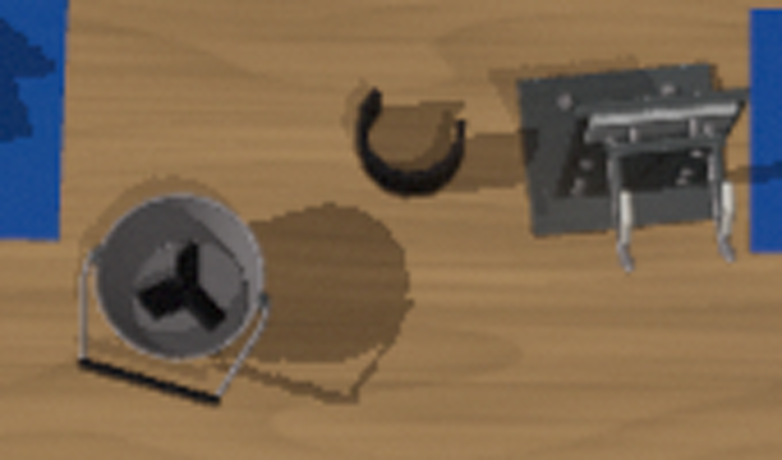

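Crops confirm it: the farthest pail stands with its bail folded toward the robot (bar ends at (80,362) and (218,402) in c2). The prongs run toward the robot from the post, with tips at (627,268) and (730,260). Measuring the pail and stand.

```bash
python3 - <<'E'
from h import *
a=np.load('s1.npz');b=np.load('t1.npz')
pa,pb=pts(a),pts(b)
np.set_printoptions(precision=4,suppress=True)
P=np.r_[pa.reshape(-1,3),pb.reshape(-1,3)];src=np.r_[np.zeros(pa[...,0].size),np.ones(pb[...,0].size)]
C=np.r_[a['color'].reshape(-1,3),b['color'].reshape(-1,3)].astype(int)
for s in(0,1):
    m=(src==s)&(np.hypot(P[:,0]-.617,P[:,1]-.195)<.13)
    q=P[m];c=C[m]
    r=q[(abs(q[:,2]-.094)<.0035)&(np.hypot(q[:,0]-.617,q[:,1]-.195)<.085)]
    A=np.c_[2*r[:,:2],np.ones(len(r))];x=np.linalg.lstsq(A,(r[:,:2]**2).sum(1),rcond=None)[0]
    print('rim',s,len(r),x[:2],np.sqrt(x[2]+x[0]**2+x[1]**2))
    k=q[(q[:,2]>.05)&(c.max(1)<45)&(q[:,0]<.56)]
    if len(k)>3:
        d=cv2.fitLine(k[:,:2].astype(np.float32),2,0,.01,.01).ravel();t=(k[:,:2]-d[2:])@d[:2]
        print('bar',len(k),k.mean(0),'dir',np.degrees(np.arctan2(d[1],d[0])),'ends',d[2:]+t.min()*d[:2],d[2:]+t.max()*d[:2])
# stand
for s in(0,1):
    m=(src==s)&(P[:,2]>.19)&(P[:,2]<.33)&(P[:,0]>.5)&(P[:,1]<.05)&(P[:,1]>-.35)&(P[:,0]<.8)
    q=P[m];c=C[m];print('stand',s,len(q),q.min(0),q.max(0))
    h,e=np.histogram(q[:,2],28,(.19,.33));print(h)
    for lo in np.arange(.56,.76,.01):
        w=q[(q[:,0]>=lo)&(q[:,0]<lo+.01)]
        if len(w):print(lo.round(3),len(w),'y',np.percentile(w[:,1],[0,25,50,75,100]),'z',np.percentile(w[:,2],[0,50,100]))
E
```

```text
rim 0 128 [0.6305 0.1797] 0.06517611672187762
bar 36 [0.5513 0.1765 0.0873] dir 75.93189 ends [0.5424 0.141 ] [0.5605 0.2133]
rim 1 79 [0.6223 0.1824] 0.06839469991192469
bar 34 [0.5483 0.1846 0.0886] dir 75.55407 ends [0.5374 0.1423] [0.5605 0.2321]
stand 0 1631 [ 0.6188 -0.2675  0.1902] [ 0.7594 -0.1378  0.2814]
[ 57  53  61  61  54  56  60  98  71  63  79 154 283 330 109   3  20  18
   1   0   0   0   0   0   0   0   0   0]
0.61 3 y [-0.1823 -0.1808 -0.1793 -0.178  -0.1767] z [0.2509 0.252  0.2531]
0.62 19 y [-0.2559 -0.1818 -0.1801 -0.1778 -0.1751] z [0.2362 0.2488 0.2536]
0.63 25 y [-0.2572 -0.2557 -0.2518 -0.1802 -0.1782] z [0.2273 0.2447 0.2535]
0.64 15 y [-0.2556 -0.1797 -0.1792 -0.1778 -0.1754] z [0.2262 0.2468 0.2651]
0.65 31 y [-0.2549 -0.2157 -0.1776 -0.1756 -0.1714] z [0.2285 0.2498 0.2748]
0.66 51 y [-0.2543 -0.2504 -0.1777 -0.1748 -0.1705] z [0.2274 0.2509 0.2782]
0.67 39 y [-0.2527 -0.2508 -0.2456 -0.1736 -0.169 ] z [0.2266 0.2505 0.2814]
0.68 29 y [-0.2509 -0.2488 -0.2449 -0.1729 -0.1683] z [0.2283 0.2499 0.277 ]
0.69 26 y [-0.2502 -0.247  -0.2087 -0.171  -0.1665] z 
[... 1121 characters left out ...]
.2791]
0.67 19 y [-0.2499 -0.2468 -0.2459 -0.1706 -0.1678] z [0.2278 0.2478 0.2797]
0.68 17 y [-0.2504 -0.2462 -0.243  -0.1707 -0.1663] z [0.2241 0.2481 0.2534]
0.69 17 y [-0.2511 -0.2436 -0.2426 -0.1678 -0.1663] z [0.2243 0.2464 0.2543]
0.7 45 y [-0.2474 -0.2297 -0.1946 -0.1737 -0.1629] z [0.2258 0.2508 0.2599]
0.71 55 y [-0.2502 -0.2378 -0.2185 -0.1952 -0.164 ] z [0.2291 0.2509 0.2596]
0.72 101 y [-0.2504 -0.1968 -0.177  -0.1594 -0.1396] z [0.2015 0.2473 0.2668]
0.73 142 y [-0.2573 -0.2328 -0.2107 -0.1644 -0.137 ] z [0.1925 0.2558 0.2682]
0.74 81 y [-0.2658 -0.2487 -0.2243 -0.1982 -0.1427] z [0.1972 0.2571 0.2657]
0.75 10 y [-0.2674 -0.2623 -0.2547 -0.2421 -0.232 ] z [0.2497 0.2558 0.2588]
```

```bash
cat >> h.py <<'E'
def ray(s,u,v,z):
    d=s['T'][:3,:3]@np.array([(u-s['cx'])/s['fx'],(v-s['cy'])/s['fy'],1.]);o=s['T'][:3,3]
    return o+d*(z-o[2])/d[2]
E
python3 - <<'E'
from h import *
np.set_printoptions(precision=4,suppress=True)
a=np.load('s1.npz');b=np.load('t1.npz')
c=lambda x,y:(230+x/4.6-.4,105+y/4.6-.4)
L=[ray(b,*c(*p),z)[:2] for p,z in [((98,278),.095),((264,278),.095),((181,194),.095),((181,359),.095),((80,362),.087),((218,402),.087),((93,255),.089),((266,299),.089)]]
print(np.array(L)); ctr=(L[0]+L[1]+L[2]+L[3])/4;print('top rim',ctr,(L[6]+L[7])/2,'bar',(L[4]+L[5])/2,np.linalg.norm(L[4]-L[5]))
c=lambda x,y:(220+x/3.2-.35,190+y/3.2-.35)
M=[ray(a,*c(*p),z)[:2] for p,z in [((465,115),.095),((610,120),.095),((540,66),.095),((458,59),.087),((573,48),.087),((463,129),.089),((609,115),.089)]]
print(np.array(M));print('scene hinge',(M[5]+M[6])/2,'bar',(M[3]+M[4])/2,np.linalg.norm(M[3]-M[4]))
for s in(a,b):
    P=pts(s).reshape(-1,3)
    for nm,lo,hi in(('L',-.19,-.16),('R',-.262,-.238)):
        q=P[(P[:,0]>.615)&(P[:,0]<.70)&(P[:,2]>.215)&(P[:,2]<.29)&(P[:,1]>lo)&(P[:,1]<hi)]
        f=np.polyfit(q[:,0],q[:,1],1);print(nm,len(q),np.degrees(np.arctan(f[0])),np.polyval(f,.645),'tip',np.sort(q[:,0])[:3])
    q=P[(P[:,2]>.2655)&(P[:,2]<.29)&(P[:,0]<.70)&(P[:,1]<-.1)&(P[:,0]>.6)];print('catch top',len(q),q.mean(0),q[:,2].max())
    q=P[(P[:,2]>.254)&(P[:,2]<.27)&(P[:,0]>.72)&(P[:,0]<.78)&(P[:,1]<-.1)&(P[:,1]>-.3)];f=np.polyfit(q[:,1],q[:,0],1);print('post',-np.degrees(np.arctan(f[0])),q.mean(0))
E
```

```text
[[0.6346 0.2386]
 [0.6371 0.1028]
 [0.7062 0.1729]
 [0.5687 0.1686]
 [0.566  0.252 ]
 [0.535  0.1382]
 [0.655  0.2443]
 [0.6208 0.1011]]
top rim [0.6366 0.1707] [0.6379 0.1727] bar [0.5505 0.1951] 0.11791716951809925
[[0.6116 0.1132]
 [0.6684 0.2377]
 [0.5838 0.2082]
 [0.5393 0.1411]
 [0.5694 0.2541]
 [0.622  0.1066]
 [0.659  0.2432]]
scene hinge [0.6405 0.1749] bar [0.5544 0.1976] 0.11696369293500668
L 136 6.993363574720334 -0.1772504730482926 tip [0.6188 0.6189 0.6192]
R 102 6.7896601959016865 -0.25337447275514646 tip [0.6271 0.6287 0.6297]
catch top 41 [ 0.6665 -0.2132  0.275 ] 0.28139927116608476
post 6.122364324377673 [ 0.7421 -0.205   0.2586]
L 77 6.743914452316693 -0.1741858058673202 tip [0.6163 0.6169 0.6184]
R 77 7.218146310635602 -0.25065135069749134 tip [0.6247 0.6255 0.6263]
catch top 33 [ 0.6594 -0.2404  0.2725] 0.27966314456097585
post 6.667585377198572 [ 0.7372 -0.2025  0.2586]
```

Farthest pail: hinge at (0.639, 0.174), yaw about -14.7°. Stand: slot centre about (0.646, -0.214), yaw 6.9°, seated axis z about 0.238. The plan is to push the bail up from below with closed fingers tilted 45°.

```bash
cat >> h.py <<'E'
from scipy.spatial.transform import Rotation as Ro
H=np.array([.639,.1735,.089]);yw=np.radians(-14.7)
px=np.array([np.cos(yw),np.sin(yw),0]);uz=np.array([0,0,1.])
def frame(p_dir,tilt):  # tool z tilted towards p_dir, tool y horizontal
    t=np.radians(tilt);z=p_dir*np.sin(t)-uz*np.cos(t);x=-(p_dir*np.cos(t)+uz*np.sin(t))
    return np.c_[x,np.cross(z,x),z]
def go(pos,R):
    o=robot.get_obs();R0=Ro.from_euler('xyz',o['ee_rot']).as_matrix()
    print('rot',Ro.from_matrix(R0.T@R).as_rotvec(degrees=True).round(1),'shift',(R0.T@(pos-o['tool_pos'])*1e3).round(1))
E
python3 - <<'E'
from h import *
C=H+(-.0899)*px-.0047*uz
print(C,Ro.from_matrix(frame(px,45)).as_euler('xyz'))
go(C-.07*px+.06*uz,frame(px,45))
E
```

```text
[0.55204263 0.19631284 0.0843    ] [3.14159265 0.78539816 2.88502925]
rot [ -1.9 -45.   -4.3] shift [-386.4 -187.3   60.4]
```

Emit:
arm_command(targets=[-1.9,-45,-4.3,-386,-187,60,1,-1.9,-45,-4.3,-386,-187,60,1,-1.9,-45,-4.3,-386,-187,60,1,-1.9,-45,-4.3,-386,-187,60,1,-1.9,-45,-4.3,-386,-187,60,1,-1.9,-45,-4.3,-386,-187,60,1,-1.9,-45,-4.3,-386,-187,60,1,-1.9,-45,-4.3,-386,-187,60,1,-1.9,-45,-4.3,-386,-187,60,1,-1.9,-45,-4.3,-386,-187,60,1,-1.9,-45,-4.3,-386,-187,60,1,-1.9,-45,-4.3,-386,-187,60,1,-1.9,-45,-4.3,-386,-187,60,1,-1.9,-45,-4.3,-386,-187,60,1,-1.9,-45,-4.3,-386,-187,60,1])

```text
time: 1.6
tool_pos: [0.4839, 0.2161, 0.1456]
ee_rot: [3.139, 0.786, 2.885]
wrist_force: [-0.0, -0.2, 0.6]
width: 0.0006
finger_force: 0.0
```

```bash
python3 - <<'E'
from h import *
C=H+(-.0899)*px-.0047*uz; R=frame(px,45)
o=robot.get_obs();print(o['tool_pos'],o['ee_rot'],o['width'],o['joint_positions'].round(2))
go(C-.07*px+.06*uz,R)
go(C-.065*px-.03*uz,R)
go(C-.003*px-.026*uz,R)
E
```

```text
[0.48392193 0.21609556 0.14557997] [3.13865557 0.78591832 2.88450386] 0.0005537394523746375 [ 0.7  -0.24  2.   -0.75  1.   -0.32]
rot [ 0.1  0.  -0. ] shift [ 0.3 -1.9  1.5]
rot [ 0.1  0.  -0. ] shift [60.4 -2.  68.7]
rot [ 0.1  0.  -0. ] shift [ 13.8  -2.1 109.7]
```

Emit:
arm_command(targets=[0,0,0,30,-2,35,1,0,0,0,60,-2,69,1,0,0,0,60,-2,69,1,0,0,0,60,-2,69,1,0,0,0,45,-2,82,1,0,0,0,30,-2,96,1,0,0,0,14,-2,110,1,0,0,0,14,-2,110,1,0,0,0,14,-2,110,1])

```text
time: 2.5
tool_pos: [0.5507, 0.1967, 0.0609]
ee_rot: [3.134, 0.789, 2.879]
wrist_force: [0.4, 0.3, -0.3]
width: 0.0006
finger_force: 0.0
```

```bash
python3 - <<'E'
from h import *
s=snap('scene')
cv2.imwrite('pics/c3.png',cv2.resize(s['color'][150:290,300:470],None,fx=4,fy=4,interpolation=2)[...,::-1])
o=robot.get_obs();R=frame(px,45)
print(o['tool_pos'],o['wrist_force'])
for d in list(range(-3,92,8))+[92]:
    f=np.radians(d);C=H+.09*(-np.cos(f)*px+np.sin(f)*uz)
    print(d,end=' ');go(C-.0021*px-.0163*uz,R)
E
```

```text
[0.54999287 0.19671132 0.05999323] [-0.12044767  0.17733035 -0.07483234]
-3 rot [ 0.2  0.2 -0.2] shift [-5.7  0.2 -5.6]
5 rot [ 0.2  0.2 -0.2] shift [-14.7   0.2 -14.3]
13 rot [ 0.2  0.2 -0.2] shift [-24.9   0.3 -21.7]
21 rot [ 0.2  0.2 -0.2] shift [-36.    0.3 -27.5]
29 rot [ 0.2  0.2 -0.2] shift [-47.8   0.4 -31.8]
37 rot [ 0.2  0.2 -0.2] shift [-60.1   0.4 -34.4]
45 rot [ 0.2  0.2 -0.2] shift [-72.6   0.5 -35.2]
53 rot [ 0.2  0.2 -0.2] shift [-85.2   0.5 -34.3]
61 rot [ 0.2  0.2 -0.2] shift [-97.4   0.5 -31.7]
69 rot [ 0.2  0.2 -0.2] shift [-109.2    0.5  -27.3]
77 rot [ 0.2  0.2 -0.2] shift [-120.3    0.6  -21.4]
85 rot [ 0.2  0.2 -0.2] shift [-130.4    0.6  -14. ]
92 rot [ 0.2  0.2 -0.2] shift [-138.4    0.6   -6.4]
```

View pics/c3.png

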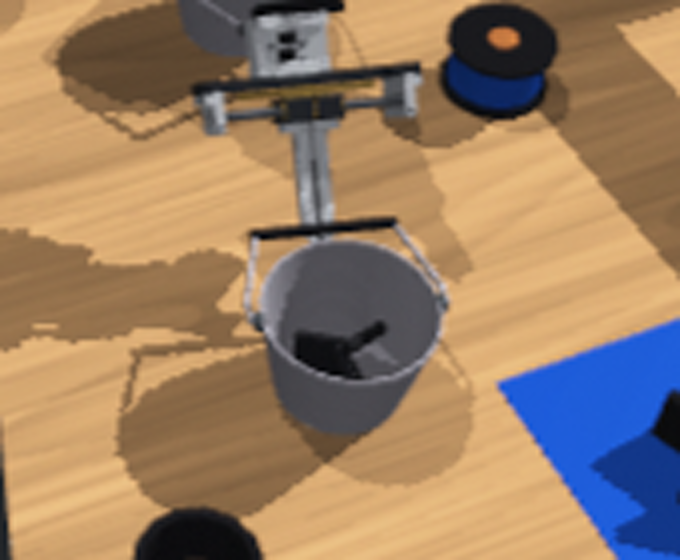

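Fingers are under the middle of the bar (c3 at 320,235). Sweeping the bail up along the arc.

Emit:
arm_command(targets=[0,0,0,-6,0,-6,1,0,0,0,-10,0,-10,1,0,0,0,-15,0,-14,1,0,0,0,-20,0,-18,1,0,0,0,-25,0,-22,1,0,0,0,-30,0,-25,1,0,0,0,-36,0,-27.5,1,0,0,0,-42,0,-30,1,0,0,0,-48,0,-32,1,0,0,0,-54,0,-33,1,0,0,0,-60,0,-34.5,1,0,0,0,-66,0,-35,1,0,0,0,-73,0,-35,1,0,0,0,-79,0,-35,1,0,0,0,-85,0,-34,1,0,0,0,-91,0,-33,1,0,0,0,-97,0,-32,1,0,0,0,-103,0,-30,1,0,0,0,-109,0,-27.5,1,0,0,0,-109,0,-27.5,1])

```text
time: 4.55
tool_pos: [0.6061, 0.181, 0.1551]
ee_rot: [3.138, 0.787, 2.882]
wrist_force: [0.8, 0.9, -0.9]
width: 0.0005
finger_force: 0.0
```

```bash
python3 - <<'E'
from h import *
s=snap('scene');t=snap('top')
A=cv2.resize(s['color'][150:290,310:460],None,fx=3,fy=3,interpolation=2)
B=cv2.resize(t['color'][110:210,220:320],(420,420),interpolation=2)
cv2.imwrite('pics/c4.png',cv2.hconcat([cv2.resize(A,(380,355)),cv2.resize(B,(355,355))])[...,::-1])
o=robot.get_obs();R=frame(px,45)
print(o['tool_pos'],o['wrist_force'])
for d in [69,77,85,90,93,95]:
    f=np.radians(d);C=H+.09*(-np.cos(f)*px+np.sin(f)*uz)
    print(d,end=' ');go(C-.0021*px-.0163*uz,R)
E
```

```text
[0.60522763 0.18106954 0.15424204] [-0.56218068  0.01140105 -0.46964283]
69 rot [ 0.   0.  -0.1] shift [-1.9  1.3 -1.6]
77 rot [ 0.   0.  -0.1] shift [-13.    1.3   4.3]
85 rot [ 0.   0.  -0.1] shift [-23.2   1.3  11.7]
90 rot [ 0.   0.  -0.1] shift [-28.9   1.3  17. ]
93 rot [ 0.   0.  -0.1] shift [-32.2   1.3  20.4]
95 rot [ 0.   0.  -0.1] shift [-34.2   1.3  22.8]
```

View pics/c4.png

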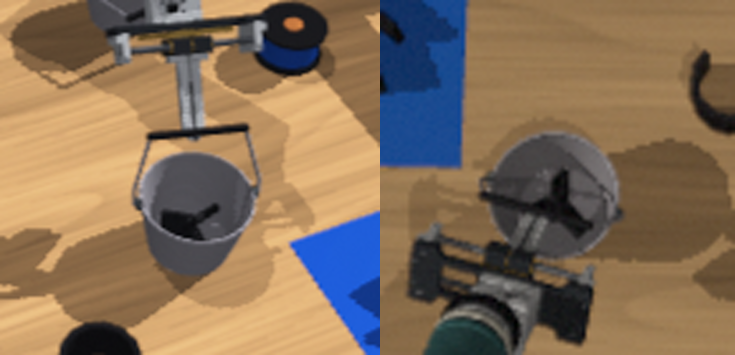

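The bail is up at about 70°, resting on the fingers, and the pail is still standing (c4). Easing it past upright, then backing off.

Emit:
arm_command(targets=[0,0,0,-4,1,1,1,0,0,0,-8,1,2,1,0,0,0,-13,1,4,1,0,0,0,-17,1,7,1,0,0,0,-21,1,10,1,0,0,0,-24,1,12.5,1,0,0,0,-27,1,15,1,0,0,0,-29,1,17,1,0,0,0,-30.5,1,18.5,1,0,0,0,-32,1,20,1,0,0,0,-32.5,1,21,1,0,0,0,-32.5,1,21,1,0,0,0,-32.5,1,21,1,0,0,0,-32.5,1,21,1])

```text
time: 6.05
tool_pos: [0.6419, 0.1726, 0.1626]
ee_rot: [3.139, 0.786, 2.883]
wrist_force: [-0.8, 0.3, -0.0]
width: 0.0005
finger_force: 0.0
```

```bash
python3 - <<'E'
from h import *
s=snap('scene');t=snap('top')
A=cv2.resize(s['color'][150:290,310:460],(380,355),interpolation=2)
B=cv2.resize(t['color'][110:210,220:320],(355,355),interpolation=2)
cv2.imwrite('pics/c5.png',cv2.hconcat([A,B])[...,::-1])
np.set_printoptions(precision=4,suppress=True)
o=robot.get_obs();print(o['tool_pos'],o['wrist_force'])
for q in(s,t):
    P=pts(q).reshape(-1,3);c=q['color'].reshape(-1,3)
    k=P[(P[:,2]>.165)&(P[:,2]<.20)&(c.max(1)<50)&(np.hypot(P[:,0]-.648,P[:,1]-.17)<.07)]
    print(len(k),k.mean(0) if len(k) else '',((k-H)@px).mean())
E
```

```text
[0.6419 0.1726 0.1626] [ 0.9131 -0.042  -0.6866]
97 [0.6487 0.1713 0.1807] 0.009918147783014806
78 [0.6424 0.1707 0.1816] 0.004030849925809344
```

View pics/c5.png

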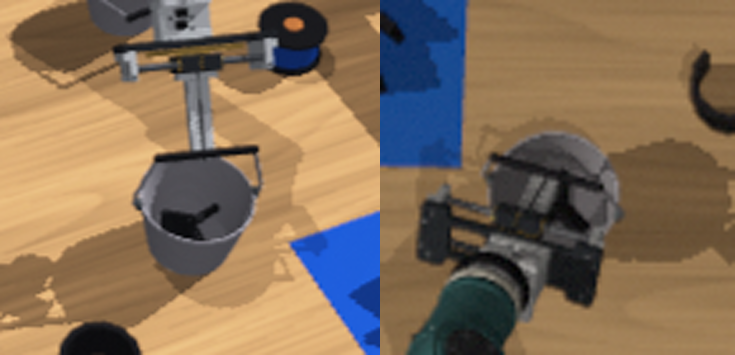

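The bar is about 7 mm past the hinge line and the pail is standing (c5). Backing off and checking that it stays.

Emit:
arm_command(targets=[0,0,0,2,0,0,1,0,0,0,5,0,0,1,0,0,0,8,0,-5,1,0,0,0,10,0,-20,1,0,0,0,10,0,-45,1,0,0,0,10,0,-80,1,0,0,0,10,0,-120,1,0,0,0,10,0,-150,1,0,0,0,10,0,-150,1,0,0,0,10,0,-150,1])

```text
time: 7.15
tool_pos: [0.532, 0.2017, 0.2625]
ee_rot: [3.136, 0.787, 2.882]
wrist_force: [0.7, -0.3, -0.6]
width: 0.0004
finger_force: 0.0
```

```bash
python3 - <<'E'
from h import *
s=snap('scene');t=snap('top')
A=cv2.resize(s['color'][150:290,310:460],(380,355),interpolation=2)
B=cv2.resize(t['color'][110:210,220:320],(355,355),interpolation=2)
cv2.imwrite('pics/c6.png',cv2.hconcat([A,B])[...,::-1])
np.set_printoptions(precision=4,suppress=True)
o=robot.get_obs();print(o['tool_pos'],o['wrist_force'])
for q in(s,t):
    P=pts(q).reshape(-1,3);c=q['color'].reshape(-1,3)
    k=P[(P[:,2]>.165)&(P[:,2]<.20)&(c.max(1)<50)&(np.hypot(P[:,0]-.648,P[:,1]-.17)<.075)]
    d=cv2.fitLine(k[:,:2].astype(np.float32),2,0,.01,.01).ravel()
    print(len(k),k.mean(0),k[:,2].max(),((k-H)@px).mean(),np.degrees(np.arctan2(d[1],d[0])))
# target above the bar, tool down, closing along px
B0=H+.0114*px+.0893*uz
y=px;z=-uz
for sg in(1,-1):
    R=np.c_[np.cross(sg*px,z),sg*px,z]
    print(Ro.from_matrix(R).as_euler('xyz',degrees=True));go(B0+.07*uz,R)
print(B0,o['joint_positions'])
E
```

```text
[0.5322 0.2007 0.2599] [0.6329 0.3461 0.0766]
95 [0.6491 0.1704 0.1816] 0.1877284272180847 0.010574485879898864 75.19135
80 [0.6424 0.1703 0.1821] 0.19149592011921723 0.004108995973194826 74.8331
[180.    0.   75.3]
rot [35.1 35.1 84.9] shift [-77.9   0.8  94.1]
[-180.     0.  -104.7]
rot [-35.1  35.1 -85. ] shift [-77.9   0.8  94.1]
[0.65   0.1706 0.1783] [ 0.5891 -0.2565  1.7837 -0.6283  1.1185 -0.5886]
```

View pics/c6.png

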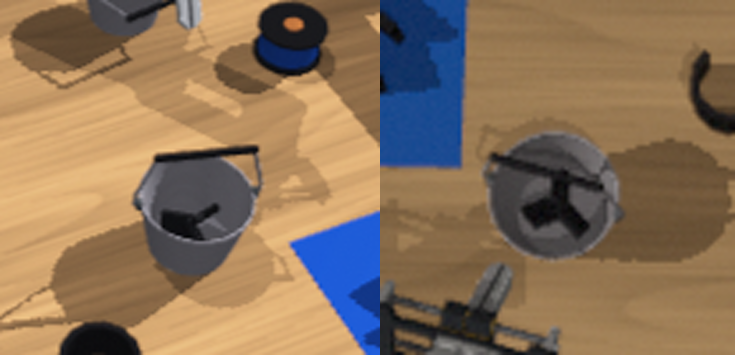

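The bail rests on its stop and the pail is upright (c6: bar from (495,157) to (600,187) in the top panel). Next: turn the tool above the bar.

```bash
python3 - <<'E'
from h import *
R=np.c_[np.cross(px,-uz),px,-uz]
go(np.array([.6465,.1705,.27]),R)
E
```

```text
rot [35.1 35.1 84.9] shift [-90.9  -0.2  76.4]
```

Emit:
arm_command(targets=[35.1,35.1,84.9,-91,0,76,-1,35.1,35.1,84.9,-91,0,76,-1,35.1,35.1,84.9,-91,0,76,-1,35.1,35.1,84.9,-91,0,76,-1,35.1,35.1,84.9,-91,0,76,-1,35.1,35.1,84.9,-91,0,76,-1,35.1,35.1,84.9,-91,0,76,-1,35.1,35.1,84.9,-91,0,76,-1,35.1,35.1,84.9,-91,0,76,-1,35.1,35.1,84.9,-91,0,76,-1,35.1,35.1,84.9,-91,0,76,-1,35.1,35.1,84.9,-91,0,76,-1,35.1,35.1,84.9,-91,0,76,-1,35.1,35.1,84.9,-91,0,76,-1,35.1,35.1,84.9,-91,0,76,-1,35.1,35.1,84.9,-91,0,76,-1])

```text
time: 8.85
tool_pos: [0.6464, 0.1716, 0.272]
ee_rot: [3.14, -0.001, 1.316]
wrist_force: [-0.4, -0.1, 0.5]
width: 0.0944
finger_force: 0.0
```

```bash
python3 - <<'E'
from h import *
R=np.c_[np.cross(px,-uz),px,-uz]
o=robot.get_obs();print(o['joint_positions'].round(2),o['width'])
go(np.array([.6465,.1705,.160]),R)
E
```

```text
[0.17 0.36 0.91 0.   1.86 0.43] 0.09440215972836159
rot [ 0.1 -0.1  0.1] shift [ -1.2   0.2 112. ]
```

Emit:
arm_command(targets=[0,0,0,-1,0,30,-1,0,0,0,-1,0,60,-1,0,0,0,-1,0,90,-1,0,0,0,-1,0,112,-1,0,0,0,-1,0,112,-1,0,0,0,-1,0,112,-1,0,0,0,-1,0,112,0.3,0,0,0,-1,0,112,0.5,0,0,0,-1,0,112,0.7,0,0,0,-1,0,112,1,0,0,0,-1,0,112,1,0,0,0,-1,0,112,1,0,0,0,-1,0,112,1,0,0,0,-1,0,112,1,0,0,0,-1,0,112,1])

```text
time: 10.35
tool_pos: [0.6467, 0.1702, 0.1601]
ee_rot: [3.14, -0.002, 1.315]
wrist_force: [-0.9, 0.8, 0.3]
width: 0.0254
finger_force: 0.0
```

Emit:
arm_command(targets=[0,0,0,0,0,0,1,0,0,0,0,0,0,1,0,0,0,0,0,0,1,0,0,0,0,0,0,1,0,0,0,0,0,0,1,0,0,0,0,0,0,1])

```text
time: 10.95
tool_pos: [0.6467, 0.1703, 0.1601]
ee_rot: [3.14, -0.002, 1.315]
wrist_force: [0.3, -0.0, -0.2]
width: 0.0091
finger_force: 30.0
```

Gripped at 30 N. Lifting gently.

Emit:
arm_command(targets=[0,0,0,0,0,-2,1,0,0,0,0,0,-5,1,0,0,0,0,0,-10,1,0,0,0,0,0,-20,1,0,0,0,0,0,-30,1,0,0,0,0,0,-40,1,0,0,0,0,0,-50,1,0,0,0,0,0,-60,1,0,0,0,0,0,-70,1,0,0,0,0,0,-80,1,0,0,0,0,0,-90,1,0,0,0,0,0,-100,1,0,0,0,0,0,-110,1,0,0,0,0,0,-120,1,0,0,0,0,0,-130,1,0,0,0,0,0,-136,1,0,0,0,0,0,-140,1,0,0,0,0,0,-140,1])

```text
time: 12.75
tool_pos: [0.6466, 0.1702, 0.3009]
ee_rot: [3.138, -0.002, 1.315]
wrist_force: [0.2, -0.4, -4.7]
width: 0.0091
finger_force: 30.0
```

```bash
cat >> h.py <<'E'
S=np.array([.646,-.214,.238]);sy=np.radians(6.9);sx=np.array([np.cos(sy),np.sin(sy),0])
RS=np.c_[np.cross(sx,-uz),sx,-uz]
E
python3 - <<'E'
from h import *
o=robot.get_obs();print(o['wrist_force'],o['width'])
go(S-.13*sx+(.30-.238-.019)*uz,RS)
E
```

```text
[ 0.178345   -0.42461356 -4.65474027] 0.009123577795477086
rot [  0.2  -0.1 -21.6] shift [-419.6  -24.2   18.9]
```

Emit:
arm_command(targets=[0,0,-0.5,-4,0,0,1,0,0,-1,-14,0,0,1,0,0,-2,-30,-1,1,1,0,0,-3,-50,-2,2,1,0,0,-4,-74,-4,3,1,0,0,-5,-100,-5,4,1,0,0,-6.5,-128,-7,6,1,0,0,-8,-156,-9,7,1,0,0,-9.5,-184,-11,8,1,0,0,-11,-212,-12,9,1,0,0,-12.5,-240,-14,11,1,0,0,-14,-268,-15,12,1,0,0,-15.5,-296,-17,13,1,0,0,-17,-324,-19,15,1,0,0,-18,-350,-20,16,1,0,0,-19.5,-374,-22,17,1,0,0,-20.5,-394,-23,18,1,0,0,-21,-408,-24,19,1,0,0,-21.6,-417,-24,19,1,0,0,-21.6,-420,-24,19,1])

```text
time: 14.75
tool_pos: [0.516, -0.2311, 0.2802]
ee_rot: [3.14, -0.001, 1.69]
wrist_force: [-0.1, 0.1, -5.3]
width: 0.0089
finger_force: 30.0
```

Emit:
arm_command(targets=[0,0,0,0,0,4,1,0,0,0,0,0,10,1,0,0,0,0,0,17,1,0,0,0,0,0,22,1,0,0,0,0,0,25,1,0,0,0,0,0,26,1,0,0,0,0,0,26,1,0,0,0,0,0,26,1,0,0,0,0,0,26,1,0,0,0,0,0,26,1,0,0,0,0,0,26,1,0,0,0,0,0,26,1])

```text
time: 15.95
tool_pos: [0.5168, -0.2301, 0.2545]
ee_rot: [3.139, -0.001, 1.692]
wrist_force: [0.5, 0.3, -4.6]
width: 0.0093
finger_force: 30.0
```

```bash
python3 - <<'E'
from h import *
np.set_printoptions(precision=4,suppress=True)
s=snap('scene');t=snap('top')
A=cv2.resize(s['color'][170:340,190:320],(340,445),interpolation=2)
B=cv2.resize(t['color'][100:220,330:430],(370,445),interpolation=2)
cv2.imwrite('pics/c7.png',cv2.hconcat([A,B])[...,::-1])
o=robot.get_obs();print(o['tool_pos'],o['ee_rot'],o['wrist_force'],(o['tool_pos']-S)@sx)
go(S+(.266-.238-.019)*uz,RS)
for q in(s,t):  # bar ends in view
    P=pts(q).reshape(-1,3);c=q['color'].reshape(-1,3)
    k=P[(P[:,2]>.255)&(P[:,2]<.285)&(c.max(1)<50)&(abs((P-S)@sx+.13)<.03)&(abs(P[:,1]+.23)<.08)]
    if len(k)>3:
        d=cv2.fitLine(k[:,:2].astype(np.float32),2,0,.01,.01).ravel()
        print(len(k),k.mean(0),k[:,1].min(),k[:,1].max(),np.degrees(np.arctan2(d[1],d[0])))
E
```

```text
[ 0.5169 -0.2301  0.2544] [ 3.1389 -0.0007  1.6916] [-0.3273 -0.3157 -4.7167] -0.1301434032119713
rot [ 0.2 -0.   0. ] shift [  0.4 130.1   7.8]
48 [ 0.5221 -0.2594  0.2755] -0.285616651151614 -0.17040881854565273 -83.39646
12 [ 0.5097 -0.2031  0.2757] -0.20945273666921066 -0.19602300262686262 -85.751495
```

View pics/c7.png

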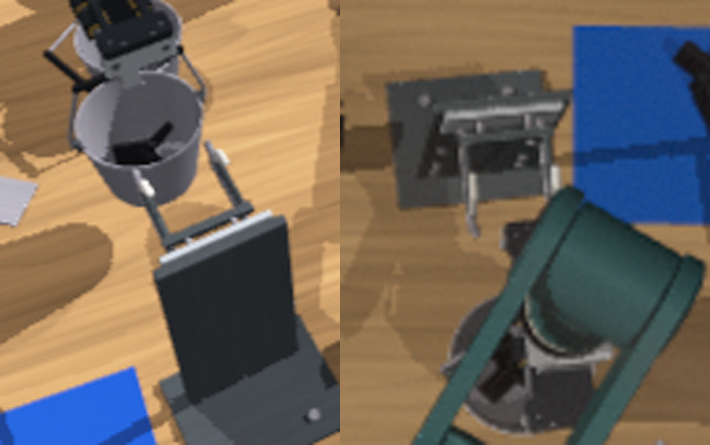

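The pail hangs level and square to the prongs, short of the tips (c7: prong tips at (143,180) and (213,148) in the left panel). Moving in over the tips.

Emit:
arm_command(targets=[0,0,0,0,3,0,1,0,0,0,0,9,1,1,0,0,0,0,17,2,1,0,0,0,0,26,3,1,0,0,0,0,35,4,1,0,0,0,0,44,4,1,0,0,0,0,53,4,1,0,0,0,0,62,4,1,0,0,0,0,71,4,1,0,0,0,0,80,4,1,0,0,0,0,88,4,1,0,0,0,0,96,4,1,0,0,0,0,103,4,1,0,0,0,0,110,4,1,0,0,0,0,116,4,1,0,0,0,0,120,4,1,0,0,0,0,123,4,1,0,0,0,0,123,4,1,0,0,0,0,123,4,1,0,0,0,0,123,4,1])

```text
time: 18.05
tool_pos: [0.6387, -0.2153, 0.2509]
ee_rot: [3.139, -0.001, 1.691]
wrist_force: [-0.0, 0.4, -5.1]
width: 0.0092
finger_force: 30.0
```

```bash
python3 - <<'E'
from h import *
np.set_printoptions(precision=4,suppress=True)
s=snap('scene')
cv2.imwrite('pics/c8.png',cv2.resize(s['color'][200:290,210:320],(733,600),interpolation=2)[...,::-1])
o=robot.get_obs();print(o['tool_pos'],o['wrist_force'],(o['tool_pos']-S)@sx)
go(S+(.255-.238-.019)*uz,RS)
P=pts(s);c=s['color'].astype(int)
m=(P[...,2]>.22)&(abs((P-S)@sx)<.05)&(abs(P[...,1]+.214)<.075)
for nm,k in(('dark',P[m&(c.max(-1)<50)]),('white',P[m&(c.min(-1)>150)])):
    q=np.c_[(k-S)@sx,(k-S)@np.array([-sx[1],sx[0],0]),k[:,2]];print(nm,len(q));print(q[np.argsort(q[:,1])][::max(1,len(q)//14)])
E
```

```text
[ 0.6387 -0.2153  0.2509] [-0.2267 -0.3505 -4.9237] -0.007387587301926639
rot [ 0.1 -0.   0. ] shift [ 0.4  7.3 14.9]
dark 2840
[[ 0.0005 -0.0686  0.6122]
 [ 0.0087 -0.0476  0.6098]
 [ 0.0159 -0.0345  0.5937]
 [ 0.0171 -0.0308  0.5953]
 [ 0.0157 -0.0264  0.5121]
 [-0.0142 -0.0225  0.369 ]
 [ 0.0196 -0.0176  0.4862]
 [ 0.021  -0.012   0.5789]
 [ 0.0237 -0.007   0.5442]
 [ 0.0256 -0.002   0.4895]
 [ 0.0123  0.0031  0.3812]
 [ 0.0288  0.0085  0.5096]
 [ 0.0253  0.0142  0.5096]
 [ 0.0183  0.0214  0.3907]
 [ 0.0077  0.0599  0.5895]]
white 46
[[ 0.0255 -0.0407  0.2766]
 [ 0.0215 -0.0394  0.275 ]
 [ 0.0139 -0.0386  0.2776]
 [ 0.0175 -0.0375  0.2771]
 [ 0.0274 -0.0364  0.2761]
 [ 0.0157 -0.0348  0.2733]
 [ 0.0268  0.0105  0.473 ]
 [ 0.0205  0.0172  0.4702]
 [ 0.0196  0.0199  0.4711]
 [ 0.0177  0.023   0.4709]
 [ 0.0157  0.026   0.4707]
 [ 0.0089  0.0305  0.4657]
 [ 0.0046  0.0328  0.4699]
 [ 0.0202  0.0379  0.2765]
 [ 0.0159  0.0396  0.2746]
 [ 0.0267  0.0405  0.2781]]
```

View pics/c8.png

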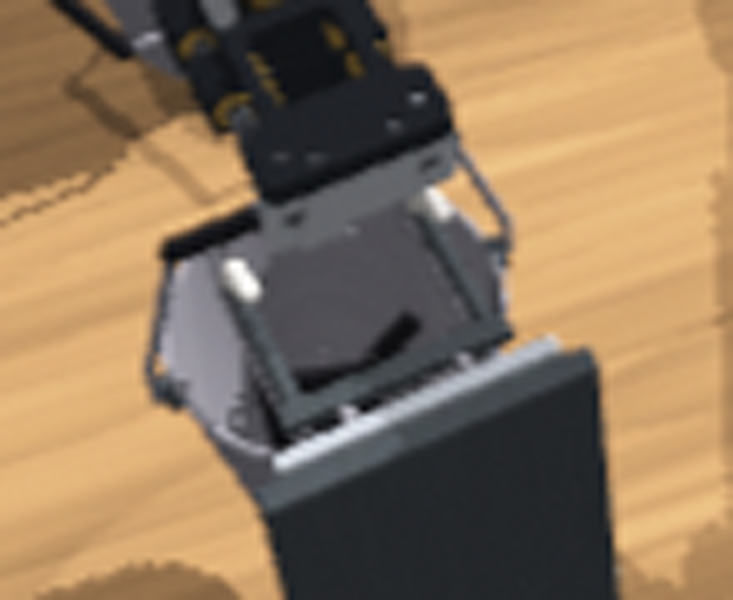

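The noses sit centred on the bar at y = ±38 mm (c8 at (240,275) and (432,203)). Moving over the slot and lowering in steps with force checks.

Emit:
arm_command(targets=[0,0,0,0,1,1,1,0,0,0,0,3,3,1,0,0,0,0,5,5,1,0,0,0,0,6,7,1,0,0,0,0,6,8,1,0,0,0,0,6,8,1,0,0,0,0,6,8,1])

```text
time: 18.8
tool_pos: [0.6447, -0.2145, 0.2435]
ee_rot: [3.139, -0.0, 1.691]
wrist_force: [-2.2, 1.4, -0.2]
width: 0.0086
finger_force: 30.0
```

Emit:
arm_command(targets=[0,0,0,0,0,1,1,0,0,0,0,0,2,1,0,0,0,0,0,3,1,0,0,0,0,0,3,1,0,0,0,0,0,3,1])

```text
time: 19.3
tool_pos: [0.6449, -0.2147, 0.2398]
ee_rot: [3.139, -0.0, 1.691]
wrist_force: [-2.2, -0.9, 1.6]
width: 0.0088
finger_force: 30.0
```

Emit:
arm_command(targets=[0,0,0,0,0,1,1,0,0,0,0,0,2,1,0,0,0,0,0,3,1,0,0,0,0,0,3,1,0,0,0,0,0,3,1])

```text
time: 19.8
tool_pos: [0.6448, -0.2146, 0.2365]
ee_rot: [3.14, -0.001, 1.691]
wrist_force: [-2.8, -0.3, 1.4]
width: 0.009
finger_force: 30.0
```

The nose is being pushed back with a modest force of about 6 N. Continuing.

Emit:
arm_command(targets=[0,0,0,0,0,1,1,0,0,0,0,0,2,1,0,0,0,0,0,3,1,0,0,0,0,0,3,1,0,0,0,0,0,3,1])

```text
time: 20.3
tool_pos: [0.6446, -0.2144, 0.2328]
ee_rot: [3.141, -0.002, 1.692]
wrist_force: [-4.1, 0.1, -0.5]
width: 0.0087
finger_force: 30.0
```

Emit:
arm_command(targets=[0,0,0,0,0,1,1,0,0,0,0,0,2,1,0,0,0,0,0,3,1,0,0,0,0,0,3,1,0,0,0,0,0,3,1])

```text
time: 20.8
tool_pos: [0.6447, -0.2144, 0.23]
ee_rot: [3.14, -0.001, 1.692]
wrist_force: [-3.6, -0.0, -0.2]
width: 0.009
finger_force: 30.0
```

Emit:
arm_command(targets=[0,0,0,0,0,1,1,0,0,0,0,0,2,1,0,0,0,0,0,3,1,0,0,0,0,0,3,1,0,0,0,0,0,3,1])

```text
time: 21.3
tool_pos: [0.6444, -0.2143, 0.2259]
ee_rot: [-3.141, -0.002, 1.692]
wrist_force: [-3.4, -1.4, -5.6]
width: 0.0087
finger_force: 30.0
```

Emit:
arm_command(targets=[0,0,0,0,0,1,1,0,0,0,0,0,2,1,0,0,0,0,0,2,1,0,0,0,0,0,2,1])

```text
time: 21.7
tool_pos: [0.6449, -0.2144, 0.2254]
ee_rot: [3.14, -0.001, 1.692]
wrist_force: [-3.7, -0.8, -5.1]
width: 0.009
finger_force: 30.0
```

Emit:
arm_command(targets=[0,0,0,0,0,1,1,0,0,0,0,0,2,1,0,0,0,0,0,2,1,0,0,0,0,0,2,1])

```text
time: 22.1
tool_pos: [0.6447, -0.2145, 0.2227]
ee_rot: [3.14, -0.001, 1.692]
wrist_force: [-2.6, -1.1, -7.9]
width: 0.0094
finger_force: 30.0
```

Emit:
arm_command(targets=[0,0,0,0,0,1,1,0,0,0,0,0,2,1,0,0,0,0,0,2,1,0,0,0,0,0,2,1])

```text
time: 22.5
tool_pos: [0.6449, -0.2144, 0.221]
ee_rot: [3.14, -0.001, 1.692]
wrist_force: [-3.7, -1.4, -7.9]
width: 0.009
finger_force: 30.0
```

The catch now draws the bar down (fz -7.9). Going on to the slot bottom in 1 mm steps.

Emit:
arm_command(targets=[0,0,0,0,0,1,1,0,0,0,0,0,1,1,0,0,0,0,0,1,1])

```text
time: 22.8
tool_pos: [0.645, -0.2144, 0.2204]
ee_rot: [3.139, -0.001, 1.692]
wrist_force: [-3.1, -0.8, -8.5]
width: 0.0089
finger_force: 30.0
```

Emit:
arm_command(targets=[0,0,0,0,0,1,1,0,0,0,0,0,1,1,0,0,0,0,0,1,1])

```text
time: 23.1
tool_pos: [0.6457, -0.2143, 0.2198]
ee_rot: [3.137, -0.001, 1.692]
wrist_force: [-0.8, -0.1, -8.5]
width: 0.0088
finger_force: 30.0
```

Emit:
arm_command(targets=[0,0,0,0,0,1,1,0,0,0,0,0,1,1,0,0,0,0,0,1,1])

```text
time: 23.4
tool_pos: [0.6456, -0.2143, 0.2196]
ee_rot: [3.137, -0.0, 1.692]
wrist_force: [-0.2, 0.7, -4.6]
width: 0.0093
finger_force: 30.0
```

Emit:
arm_command(targets=[0,0,0,0,0,1,1,0,0,0,0,0,1,1,0,0,0,0,0,1,1])

```text
time: 23.7
tool_pos: [0.6451, -0.2145, 0.218]
ee_rot: [3.139, -0.0, 1.692]
wrist_force: [0.6, -0.5, -5.3]
width: 0.0092
finger_force: 30.0
```

Emit:
arm_command(targets=[0,0,0,0,0,1,1,0,0,0,0,0,1,1,0,0,0,0,0,1,1])

```text
time: 24.0
tool_pos: [0.6451, -0.2145, 0.2172]
ee_rot: [3.138, -0.0, 1.692]
wrist_force: [-0.2, 0.0, -3.1]
width: 0.0086
finger_force: 30.0
```

Emit:
arm_command(targets=[0,0,0,0,0,1,1,0,0,0,0,0,1,1,0,0,0,0,0,1,1])

```text
time: 24.3
tool_pos: [0.6452, -0.2145, 0.217]
ee_rot: [3.138, 0.0, 1.692]
wrist_force: [-0.0, 1.0, 1.9]
width: 0.0092
finger_force: 30.0
```

Seated: weight carried by the hook, sideways catch force gone, bar axis about 0.236. Releasing with a partial opening to stay clear of the hook plate.

Emit:
arm_command(targets=[0,0,0,0,0,0,0.8,0,0,0,0,0,0,0.6,0,0,0,0,0,0,0.4,0,0,0,0,0,0,0.2,0,0,0,0,0,0,0.2,0,0,0,0,0,0,0.2,0,0,0,0,0,0,0.2,0,0,0,0,0,0,0.2])

```text
time: 25.1
tool_pos: [0.645, -0.2145, 0.2157]
ee_rot: [3.139, -0.001, 1.692]
wrist_force: [-0.4, 0.2, 0.4]
width: 0.0375
finger_force: 0.0
```

```bash
python3 - <<'E'
from h import *
np.set_printoptions(precision=4,suppress=True)
s=snap('scene');P=pts(s);c=s['color'].astype(int)
L=np.stack([(P-S)@sx,(P-S)@np.array([-sx[1],sx[0],0]),P[...,2]],-1)
for sg in(-1,1):
    k=L[(abs(L[...,1]-sg*.038)<.012)&(abs(L[...,0])<.035)&(L[...,2]>.255)&(L[...,2]<.3)&(c.min(-1)>110)]
    print('nose',len(k),k.mean(0) if len(k) else '',k[:,0].min() if len(k) else '')
k=L[(abs(L[...,0])<.03)&(abs(L[...,1])>.043)&(abs(L[...,1])<.06)&(abs(L[...,2]-.238)<.015)&(c.max(-1)<60)]
for sg in(-1,1):
    q=k[k[:,1]*sg>0];print('bar',len(q),q.mean(0) if len(q) else '',q[:,2].max() if len(q) else '')
print(robot.get_obs()['wrist_force'])
E
```

```text
nose 22 [ 0.0168 -0.0387  0.2728] -0.019126848168313035
nose 0  
bar 16 [ 0.0006 -0.05    0.2383] 0.24150656661487957
bar 0  
[-0.0648 -0.0931 -0.1636]
```

The bar sits at slot centre and the wrist carries no load. Withdrawing straight up.

Emit:
arm_command(targets=[0,0,0,0,0,-5,0.2,0,0,0,0,0,-12,0.2,0,0,0,0,0,-22,0.2,0,0,0,0,0,-35,0.2,0,0,0,0,0,-50,0.2,0,0,0,0,0,-70,0.2,0,0,0,0,0,-90,0.2,0,0,0,0,0,-110,0.2,0,0,0,0,0,-130,0.2,0,0,0,0,0,-150,0.2,0,0,0,0,0,-150,0.2,0,0,0,0,0,-150,0.2])

```text
time: 26.35
tool_pos: [0.6448, -0.2147, 0.3668]
ee_rot: [3.137, 0.0, 1.692]
wrist_force: [0.4, -0.7, 0.3]
width: 0.0374
finger_force: 0.0
```

Emit:
arm_command(targets=[0,0,0,0,-50,0,0.2,0,0,0,0,-100,0,0.2,0,0,0,0,-150,0,0.2,0,0,0,0,-200,0,0.2,0,0,0,0,-200,0,0.2,0,0,0,0,-200,0,0.2,0,0,0,0,-200,0,0.2,0,0,0,0,-200,0,0.2,0,0,0,0,-200,0,0.2,0,0,0,0,-200,0,0.2])

```text
time: 27.35
tool_pos: [0.447, -0.2386, 0.3647]
ee_rot: [3.14, -0.001, 1.693]
wrist_force: [-0.1, 0.1, -0.5]
width: 0.0378
finger_force: 0.0
```

```bash
python3 - <<'E'
from h import *
np.set_printoptions(precision=4,suppress=True)
a=np.load('s1.npz')
def look(s,t):
    P=pts(s);c=s['color'].astype(int)
    L=np.stack([(P-S)@sx,(P-S)@np.array([-sx[1],sx[0],0]),P[...,2]],-1)
    for sg in(-1,1):
        k=L[(abs(L[...,1]-sg*.038)<.012)&(abs(L[...,0])<.035)&(L[...,2]>.255)&(L[...,2]<.3)&(c.min(-1)>110)]
        print(t,'nose',len(k),np.median(k,0) if len(k) else '')
    for sg in(-1,0,1):
        k=L[(abs(L[...,0])<.03)&(abs(L[...,1]-sg*.05)<.01+.012*(sg==0))&(abs(L[...,2]-.238)<.02)&(c.max(-1)<60)]
        print(t,'bar',sg,len(k),np.median(k,0) if len(k) else '')
look(a,'before');s=snap('scene');look(s,'now')
import time
s2=snap('scene');d=np.abs(s['color'].astype(int)-s2['color']).max(-1)[190:330,200:330];print('motion px',(d>25).sum())
print(robot.get_obs()['time'])
E
```

```text
before nose 20 [ 0.0189 -0.0384  0.2743]
before nose 23 [0.0204 0.0365 0.2748]
before bar -1 0 
before bar 0 0 
before bar 1 0 
now nose 20 [ 0.0203 -0.0388  0.2749]
now nose 22 [0.021  0.0367 0.2751]
now bar -1 21 [ 0.0001 -0.0478  0.2394]
now bar 0 49 [ 0.0005 -0.0001  0.2378]
now bar 1 7 [0.0014 0.0565 0.2386]
motion px 0
27.45
```

The bar is level and home at slot centre, the noses are back where they were to within measuring noise, and the pail isn't moving. A short wait, then handing in.

Emit:
arm_command(targets=[0,0,0,0,0,0,0.2,0,0,0,0,0,0,0.2,0,0,0,0,0,0,0.2,0,0,0,0,0,0,0.2,0,0,0,0,0,0,0.2,0,0,0,0,0,0,0.2,0,0,0,0,0,0,0.2,0,0,0,0,0,0,0.2,0,0,0,0,0,0,0.2,0,0,0,0,0,0,0.2])

```text
time: 28.45
tool_pos: [0.4461, -0.2387, 0.3652]
ee_rot: [3.139, -0.001, 1.692]
wrist_force: [-0.1, 1.0, 1.2]
width: 0.0378
finger_force: 0.0
```

```bash
python3 -c "
from bench import robot
print(robot.close_job())"
```

```text
the job is handed in; nothing more can be done
None
```

The pail hangs still on the twin hook, bar home in both slots and the catch back over it as far as camera and force readings show; handed in at about 28.5 s with the arm clear, no verdict returned.

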